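Lock the spring-raised fixture plate level

ROBOT

A 6-joint arm with a two-finger parallel gripper is mounted at the origin on the work surface. World frame = base frame: x ahead of the robot, y to its left, z up, the work surface at z = 0. Lengths are in m, angles in rad, forces in N, time in s.
With the tool pointing down it reaches from about 0.3 to 0.775 m from the base axis. Payload 14.6 kg.
Tool frame: the origin (TCP) lies on the centre line of the jaws, within the pads' length; the fingertips stand 17 mm ahead of it and the grasp point (between the pads) lies 2 mm behind it (arm.nose_length is the distance from the TCP to the fingertips, in m); z points along the fingers, y is the direction in which the jaws open and shut (so a half turn about z gives the same grasp; the last joint's range is limited). The gripper opens to 85 mm and grips with 20 to 120 N. Pads are 22 mm wide; open, the fingers measure 114 mm over their backs; the gripper's body (76 mm by 85 mm) begins 54 mm behind the grasp point. The pads swing forward as they close: fully open they stand 13 mm farther back than shut.
Start: joints at [-1.357, 0.3, 1.521, -0, 1.321, -0.067], TCP at [0.152, -0.528, 0.248] pointing down, gripper open.
Joint ranges: [-3.03, 3.03], [-0.79, 2.21], [0.23, 2.52], [-1.04, 4.18], [0, 3.07], [-2.55, 2.55]. Speed limits (rad/s): [2.22, 2.22, 2.57, 3.14, 3.14, 3.14].

INTERFACE

Orientations are given as a unit quaternion [x, y, z, w].
In Python, from station import arm, viewer, job_done, masks_of gives the robot as it stands.
- The arm moves only by the tool servo_tool, never from a script. Its argument "steps" is a list of rows, each a list of 7 numbers: the shift along the tool's x, y, z as a fraction of full scale, then the turn, a rotation vector about the tool's x, y, z as a fraction of full scale, then the closure, from -1 (fully open) to 1 (shut). In form: [[tx, ty, tz, wx, wy, wz, claw], ...]. A call has 1 to 10 rows; each row is the pose to reach, as a shift and turn from the pose measured when the call began, along the tool's axes at that moment; what a row does not reach only later rows make up. Full scale, the value 1, is 0.1 m for a shift and 90 degrees for a turn. A row lasts 1/8 s, in which the tool goes at most 62.5 mm and 10.7 degrees, less where a joint would pass 70% of its speed; a pose out of reach is approached as far as the arm can. A call with a number of a shift or a turn outside -1 to 1 is refused whole. A call with a gripper value outside its range is refused whole. The fingers move at their own pace and stop on an object; "grip_force" is the grip in N (left out, the last holds). Time passes only in rows, so rows that repeat a pose let the fingers close. It gives the time, the measured TCP pose, the force and the opening at its end, in the units of the state.
- arm.read_state(): the state, without advancing time (a new reading comes with each control period).
- viewer.read_camera(name): name is "scene" or "top" or "wrist"; returns (picture, depth): 480x640x3 uint8, red, green, blue; 480x640 float32, m along the optical axis (not along the pixel's ray), 0 where there is no reading.
- viewer.get_calibration(name): a dict with "mtx" (3x3 intrinsics, pixels), "pose" (4x4, takes a point from camera to world coordinates). Camera axes: x right, y up, looking along -z (the intrinsics and any distortion apply to the point x, -y, -z); pixel columns grow to the right and rows downward; lengths in m; the calibration is good to about 2 mm. A picture is of the moment at which its call begins: read the wrist's pose just before it. get_calibration takes no time and is no camera call; for the wrist camera it gives the pose at the moment of the call.
- job_done(): hands the job in, once; it reports no verdict.
Trained networks look in the newest picture that a camera, given by its name, has taken for a name from the list of things; names that differ only in an ending like _2 or _b are one class to them, and where a whole thing is asked for, a point or a joint stands for the part that bears it (a point fixed in the world has none). Each returns a list of dicts, best first, with "p" (0 to 1); they miss things now and then, are a little off and sometimes report something else, mostly with a low value. They report only what shows in the picture. A call takes as long as a camera call. They do not tell look-alikes from the thing itself.
- masks_of(camera, target): "region" (480x640 bool, what is visible of it) and "box" ([left, top, right, bottom] in pixels, round what is visible of it).
The state is a dict: "time_s": time; "joints": joint angles; "joint_vel": joint speeds; "joint_efforts": joint torques, N m; "tool_pos": TCP position; "eef_rot": TCP orientation; "ft_force": force on the tool from outside, world axes, zero at the start; "wrist_torque": the same for the moment, N m; "finger_gap": finger opening in m.
Only numpy, scipy, OpenCV 4.12 (cv2) and the standard library are available. Lean on these libraries where they do the work, as an engineer would, in place of code of your own. Each camera call takes 0.05 s, during which the arm holds its last target.

TASK

Make the bench fixture's sprung tilt plate ready for work: take the locking bar from its mat by its orange grip, use it to press the plate gently down until it lies level, then slide the bar back under both yellow hooks, fully home against their uprights and centred between them. Let go so that the bar alone keeps the plate level, and leave the can, tub, tape and spanner where they are.

Things in the scene. Friction and masses are not known exactly. Their poses are not given: they have to be found in the camera images.
- fixture: Fixed bench fixture. Origin: centre under its red base (200 x 160 x 20 mm); x runs from the plate's free edge to its hinge, y along the hinge, z up. A grey head slab (180 x 220 x 14 mm) on two columns carries plate and hooks; it was clamped at an unknown height: all heights given are for its lowest setting and may be 0 to 20 mm more, the same for plate and hooks. Keep the force on it under 40 N.
- plate (a joint): Tilt (rad) of the aluminium plate, 176 mm (x) x 120 mm (y) x 8 mm, hinged at fixture x = +85, z = 74 mm: 0 = level on its stops, top at z = 78 mm, reaching from x = +81 to -95 mm; its spring holds it at 0.33, free (-x) edge 58 mm higher. At x = -62 mm it pushes back with 4 N raised, 6 N level, then steeply more on the stops; let go it rises slowly (damped); locked by the bar it stays at about 0.03.
- under_press (a point): Point in the fixture's base plane (z = 0) at fixture x = -62 mm, y = 0, below the middle of a line across the plate that lies in front of the hooks: a bar laid along y and pressed straight down here clears both lips by 15 mm. Same axes as the fixture.
- under_home (a point): Point in the fixture's base plane (z = 0) at fixture x = -19 mm, y = 0, straight below the bar's centre when the bar is home: its long side against both hooks' uprights (+x side), its ends under both lips. At this place the level plate pushes up with about 8.5 N. Same axes as the fixture.
- under_hook_a (a point): Point in the base plane (z = 0) below the yellow hook at fixture y = +90 mm (36 mm wide in y). Hook: an upright whose -x face is at fixture x = -6 mm, with an 8 mm thick lip on top reaching to x = -34 mm, open towards -x. Lip underside at z = 94.5 mm (16.5 mm above the level plate, 2.5 mm play for the bar), lip top at z = 102.5 mm. Same axes as the fixture.
- under_hook_b (a point): The same below the other, equal hook, at fixture y = -90 mm.
- bar: Loose locking bar, 0.3 kg or so: a flat steel bar 26 mm (x) x 200 mm (y) x 14 mm (z), with an orange upright grip on the middle of its top, 16 mm (x) x 40 mm (y), rising from z = 14 to z = 59 mm. Origin: centre of the bar's underside, z up. The bar is the same when turned half round. It starts lying flat on the mat with the grip up.
- mat: Black rubber mat under the bar at the start, 90 x 250 x 4 mm, fixed to the table; origin at the centre of its underside.
- spray_can: Bystander: upright spray can, 58 mm across, 190 mm tall; origin at the centre of its underside.
- filler_tub: Bystander: grey tub with red cap, 84 mm across, 70 mm tall; origin at the centre of its underside.
- tape: Bystander: yellow roll of tape lying flat, 96 mm across, 25 mm high; origin at the centre of its underside.
- spanner: Bystander: open spanner lying flat on the table, about 180 mm long; origin about the middle of its underside.
There are look-alikes about, which are no part of the job. There is more than one size of the bar; the job needs the middle-sized.

How it is judged:
On the way, in this order (a step that is already met when the one before it is completed fails the run):
1. the plate has been pressed down level (within 0.05 rad) with the bar, the bar still in front of the hooks (value of joint plate below 0.05 rad and x of bar in the frame of fixture below -0.045 m and contact force between bar and fixture above 1 N), for 0.1 s.
2. the bar is home under both hooks, plate still level (value of joint plate below 0.05 rad and x of bar in the frame of fixture between -0.029 and -0.008 m and y of bar in the frame of fixture between -0.02 and 0.02 m and angle between the y axis of bar and the y axis of fixture, either way round below 0.12 rad), for 0.2 s.
At the end, for the whole second after the job is handed in: The plate is level within 0.05 rad, kept down by the bar at rest under both hooks: bar centre 8 to 29 mm on the -x side of the fixture's origin (home is 19 mm), within 20 mm of the middle between the hooks, parallel to the hinge within 0.12 rad, grip up within 0.12 rad (all of step 2 and angle between bar's own z axis and vertical below 0.12 rad and linear speed of bar below 0.01 m/s and angular speed of bar below 0.1 rad/s); the robot touches nothing.
It fails at once if the total force on the fixture exceeds 40 N (contact force between fixture and anything else above 40 N).
It fails at once if the spray can is shifted more than 30 mm or tipped (distance of spray_can from where it was at the start of the episode above 0.03 m or angle between spray_can's own z axis and vertical above 0.4 rad).
It fails at once if the filler tub is shifted more than 30 mm or tipped (distance of filler_tub from where it was at the start of the episode above 0.03 m or angle between filler_tub's own z axis and vertical above 0.4 rad).
It fails at once if the tape is shifted more than 30 mm or tipped (distance of tape from where it was at the start of the episode above 0.03 m or angle between tape's own z axis and vertical above 0.4 rad).
It fails at once if the spanner is shifted more than 30 mm (distance of spanner from where it was at the start of the episode above 0.03 m).
It also fails if it takes over 58 s, if anything falls off the work surface, if the arm or the gripper's body presses on something with over 40 N, if the wrist force passes 120 N, or if a joint passes its speed limit or range.

## Working session

There is one attempt and no reset: what is moved stays moved. The work goes in short steps, Python scripts to look and compute and a tool call to move; the robot and the scene stay as the last step left them, time stands still between calls to the robot, and variables do not carry over. Pictures are saved under pics/ and viewed, and the job is handed in when it is done.

Besides the shell and the picture viewer there is one more tool, called as name(argument=value, ...) on one line, values as JSON. servo_tool: Moves the arm, as the interface text tells. Its arguments: {"type":"object","properties":{"steps":{"type":"array"},"grip_force":{"type":"number"}},"required":["steps"]}

```bash
ls; mkdir -p pics
cat > h.py <<'E'
import numpy as np, cv2
from station import arm, viewer, masks_of, job_done
from scipy.spatial.transform import Rotation as R
def snap(name,fn=None):
    c=viewer.get_calibration(name); im,d=viewer.read_camera(name)
    if fn: cv2.imwrite('pics/'+fn+'.png',im[:,:,::-1])
    return im,d,c
def cloud(d,c):
    K=np.array(c['mtx']);P=np.array(c['pose']);h,w=d.shape
    u,v=np.meshgrid(np.arange(w),np.arange(h))
    X=np.stack([(u-K[0,2])/K[0,0]*d,-(v-K[1,2])/K[1,1]*d,-d],-1)
    W=X@P[:3,:3].T+P[:3,3]; W[d<=0]=np.nan
    return W
E
python3 - <<'E'
from h import *
print(arm.read_state())
for n in ['scene','top']:
    im,d,c=snap(n,n+'0'); print(n,np.round(c['pose'],3).tolist(),np.round(c['mtx'],1).tolist(), c.keys())
    np.savez(n+'0.npz',im=im,d=d,W=cloud(d,c))
    for t in ['bar','fixture','mat','spray_can','filler_tub','tape','spanner']:
        for m in masks_of(n,t):
            W=cloud(d,c)[m['region']]
            print(t,round(m['p'],2),m['box'],np.round(np.nanmedian(W,0),3))
E
```

```text
pics
{'time_s': 0.0, 'joints': array([-1.35663946e+00,  3.00487425e-01,  1.52158309e+00, -1.26206695e-05,
        1.32074264e+00, -6.66112105e-02]), 'joint_vel': array([-0.00184773,  0.00067313,  0.00061846, -0.00158013,  0.0015255 ,
        0.00080444]), 'joint_efforts': array([-2.46214346e-03, -5.43508780e+01, -3.61796665e+01, -1.67991716e-04,
        4.00390680e-03, -2.20114828e-05]), 'tool_pos': array([ 0.15234245, -0.52824769,  0.24771151]), 'eef_rot': array([ 9.90161930e-01,  1.39924910e-01, -5.10757976e-05, -6.08143047e-04]), 'ft_force': array([ 0.00709297, -0.34203231, -0.68350608]), 'wrist_torque': array([ 0.02590335,  0.01210506, -0.01162128]), 'finger_gap': 0.08529296609709076}
scene [[-0.502, -0.66, 0.559, 1.208], [0.865, -0.386, 0.322, 0.351], [0.003, 0.645, 0.764, 0.913], [0.0, 0.0, 0.0, 1.0]] [[497.4, 0.0, 326.9], [0.0, 497.4, 233.9], [0.0, 0.0, 1.0]] dict_keys(['mtx', 'pose'])
bar 0.82 [412.0, 220.8, 459.5, 263.2] [0.435 0.2   0.009]
bar 0.77 [371.2, 271.3, 458.9, 314.6] [0.597 0.222 0.018]
fixture 0.65 [194.3, 161.4, 307.7, 259.1] [ 0.628 -0.188  0.088]
mat 0.95 [358
[... 604 characters left out ...]
0.589 0.221 0.018]
bar 0.65 [228.2, 297.7, 277.0, 321.3] [0.429 0.196 0.012]
bar 0.57 [211.5, 133.0, 263.0, 223.7] [0.785 0.23  0.018]
fixture 0.56 [351.4, 200.1, 446.5, 288.5] [ 0.593 -0.196  0.097]
mat 0.66 [195.3, 234.2, 290.6, 266.8] [0.576 0.233 0.004]
mat 0.55 [300.8, 302.8, 335.5, 336.6] [0.391 0.017 0.024]
spray_can 0.63 [471.6, 238.6, 510.2, 267.4] [ 0.562 -0.416  0.178]
filler_tub 0.78 [311.4, 158.4, 345.6, 192.5] [ 0.781 -0.018  0.068]
filler_tub 0.72 [470.6, 237.8, 509.1, 264.3] [ 0.561 -0.417  0.178]
tape 0.7 [299.5, 302.8, 335.5, 339.0] [0.391 0.018 0.024]
spanner 0.91 [135.0, 265.5, 170.6, 322.2] [0.47  0.478 0.007]
spanner 0.18 [300.9, 304.1, 334.4, 335.9] [0.388 0.015 0.024]
```

Run:
```python
from h import *
im=cv2.imread('pics/top0.png'); cv2.imwrite('pics/top0z.png',cv2.resize(im[110:350,120:520],(800,480),interpolation=cv2.INTER_CUBIC))
im=cv2.imread('pics/scene0.png'); cv2.imwrite('pics/scene0z.png',cv2.resize(im[100:350,150:590],(800,455),interpolation=cv2.INTER_CUBIC))
```

```text
(no output)
```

View pics/top0z.png

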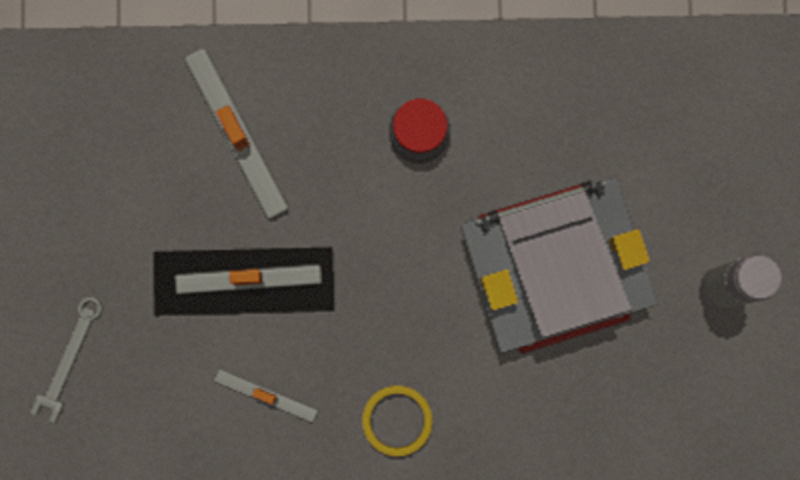

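View pics/scene0z.png

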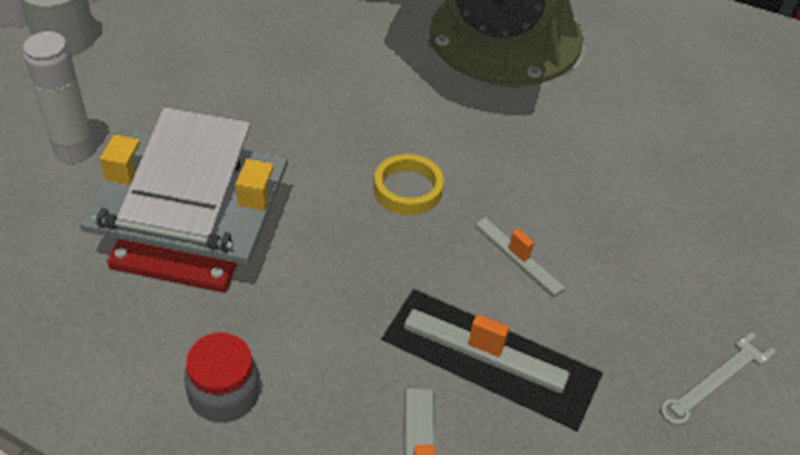

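Top view crop shows three bars: small (265,397), middle on the mat (248,277), large (237,130). The fixture is at (560,270) with its hinge side upward (world +x). I'll measure from both clouds.

Run:
```python
from h import *
for n in ['top','scene']:
    z=np.load(n+'0.npz'); im,W=z['im'],z['W']
    hsv=cv2.cvtColor(im,cv2.COLOR_RGB2HSV)
    Hh,S,V=[hsv[...,i].astype(int) for i in range(3)]
    tab=W[(W[...,0]>.3)&(W[...,0]<.75)&(W[...,2]<.004)]
    print(n,'table z',np.round(np.percentile(tab[:,2],[5,50,95]),4))
    for nm,mk in [('orange',(Hh>4)&(Hh<15)&(S>170)&(V>100)),('yellow',(Hh>19)&(Hh<28)&(S>170)&(V>90)),('red',((Hh<3)|(Hh>176))&(S>170)&(V>50))]:
        k,l,st,ce=cv2.connectedComponentsWithStats(mk.astype(np.uint8))
        for i in range(1,k):
            if st[i,4]<25: continue
            P=W[l==i]; P=P[np.isfinite(P[:,0])]
            zt=np.percentile(P[:,2],90); T=P[P[:,2]>zt-.006]
            print(nm,st[i].tolist(),'ztop',round(zt,4),'ctr',np.round((T.min(0)+T.max(0))/2,4),'mean',np.round(T.mean(0),4),len(T))
    # slab points
    for m in masks_of.__class__ and []: pass
z=np.load('top0.npz');im,W=z['im'],z['W']
# plate plane
reg=(W[...,2]>.05)&(abs(W[...,0]-.6)<.15)&(abs(W[...,1]+.2)<.14)
zz=W[...,2][reg]; print(np.histogram(zz,bins=np.arange(.05,.2,.005)))
# middle bar
reg=(W[...,2]>.012)&(W[...,2]<.024)&(abs(W[...,0]-.59)<.05)&(abs(W[...,1]-.22)<.13)
P=W[reg];r=cv2.minAreaRect((P[:,:2]*1000).astype(np.float32));print(r,np.median(P[:,2]))
```

```text
top table z [-0.0108 -0.0009  0.0034]
orange [229, 163, 13, 19, 92] ztop 0.081 ctr [0.7945 0.2334 0.0822] mean [0.7939 0.2342 0.0787] 59
orange [235, 245, 15, 7, 58] ztop 0.0688 ctr [0.5894 0.2197 0.067 ] mean [0.5884 0.2207 0.0659] 32
orange [247, 305, 11, 7, 34] ztop 0.0493 ctr [0.4276 0.1972 0.049 ] mean [0.4286 0.198  0.0469] 19
yellow [427, 225, 17, 20, 229] ztop 0.1154 ctr [ 0.6098 -0.2903  0.1149] mean [ 0.6098 -0.2903  0.1131] 150
yellow [361, 245, 17, 20, 231] ztop 0.1158 ctr [ 0.5612 -0.1167  0.116 ] mean [ 0.5601 -0.118   0.1133] 159
yellow [302, 303, 34, 35, 354] ztop 0.0298 ctr [0.3922 0.0181 0.0312] mean [0.3941 0.0179 0.0274] 203
red [317, 160, 26, 26, 536] ztop 0.0746 ctr [ 0.7871 -0.0204  0.0765] mean [ 0.7883 -0.0201  0.0721] 345
scene table z [-0.0052 -0.0008  0.0023]
orange [613, 103, 27, 50, 221] ztop 0.0972 ctr [-0.1134  0.4995  0.0983] mean [-0.0823  0.4897  0.0952] 142
orange [430, 226, 13, 17, 140] ztop 0.0432 ctr [0.4333 0.1987 0.0416] mean [0.4333 0.199  0.0418] 56
orange [408, 274, 22, 21, 322] ztop 0.0626 ctr [0.5928 0.2198 0.0616] mean [0.593  0.2203 0.0
[... 1003 characters left out ...]
 -0.7837 -0.218 ] mean [ 0.9165 -0.7776 -0.225 ] 121
red [253, 283, 35, 34, 924] ztop 0.071 ctr [ 0.7915 -0.0194  0.0692] mean [ 0.7925 -0.0187  0.0691] 846
(array([  0,   9, 150, 705, 791, 228, 101, 247, 269, 257, 330, 411, 517,
       348, 293, 272, 304, 241,  90,  19,   1,   0,   0,   0,   0,   0,
         0,   0,   0,   0]), array([0.05 , 0.055, 0.06 , 0.065, 0.07 , 0.075, 0.08 , 0.085, 0.09 ,
       0.095, 0.1  , 0.105, 0.11 , 0.115, 0.12 , 0.125, 0.13 , 0.135,
       0.14 , 0.145, 0.15 , 0.155, 0.16 , 0.165, 0.17 , 0.175, 0.18 ,
       0.185, 0.19 , 0.195, 0.2  ]))
((590.8336791992188, 225.75973510742188), (94.78937530517578, 241.08851623535156), 0.4092785716056824) 0.01711467352409657
```

```bash
python3 - <<'E'
from h import *
s=arm.read_state(); c=viewer.get_calibration('wrist'); Rt=R.from_quat(s['eef_rot']).as_matrix(); P=np.array(c['pose'])
print(np.round(Rt.T@(P[:3,3]-s['tool_pos']),4)); print(np.round(Rt.T@P[:3,:3],3),c['mtx'])
# move calc: to over fixture (0.585,-0.205,0.30), tool x ang 1.847
E
cat > mv.py <<'E'
import sys
from h import *
# usage: x y z toolxang [pitch none]
x,y,z,a=map(float,sys.argv[1:5])
s=arm.read_state(); Rt=R.from_quat(s['eef_rot'])
tx=np.array([np.cos(a),np.sin(a),0]);tz=np.array([0,0,-1.]);ty=np.cross(tz,tx)
G=R.from_matrix(np.stack([tx,ty,tz],1))
sh=Rt.inv().apply(np.array([x,y,z])-s['tool_pos']); rv=(Rt.inv()*G).as_rotvec()
print('t',round(s['time_s'],2),'shift',np.round(sh/.1,4),'turn',np.round(rv/(np.pi/2),4),'F',np.round(s['ft_force'],2),'gap',round(s['finger_gap'],4))
E
python3 mv.py 0.585 -0.205 0.32 1.847
```

```text
[ 0.071  -0.0002 -0.1259]
[[-0.     0.961  0.278]
 [ 1.    -0.     0.001]
 [ 0.001  0.278 -0.961]] [[391.78477959   0.         325.19470493]
 [  0.         391.78477959 243.83209932]
 [  0.           0.           1.        ]]
t 0.8 shift [ 5.0529 -1.9091 -0.7173] turn [-0.      0.     -0.9971] F [ 0.92  0.17 -0.53] gap 0.0854
```

servo_tool(steps=[[0.5, -0.2, -0.1, 0, 0, -0.1, -1], [1, -0.38, -0.2, 0, 0, -0.2, -1]])

```text
time_s: 1.05
tool_pos: [0.2386, -0.4634, 0.2685]
eef_rot: [0.956, 0.295, 0.0, -0.0]
ft_force: [0.9, 0.2, 1.3]
finger_gap: 0.0852
```

```bash
python3 mv.py 0.585 -0.205 0.32 1.847
```

```text
t 1.05 shift [ 4.3175 -0.1824 -0.515 ] turn [-1.000e-04 -1.000e-04 -7.947e-01] F [0.85 0.19 1.33] gap 0.0852
```

servo_tool(steps=[[0.5, -0.02, -0.1, 0, 0, -0.1, -1], [1, -0.05, -0.2, 0, 0, -0.2, -1]])

```text
time_s: 1.3
tool_pos: [0.3196, -0.4018, 0.2889]
eef_rot: [0.896, 0.443, 0.0, 0.0]
ft_force: [0.6, -0.4, 0.0]
finger_gap: 0.0855
```

```bash
python3 mv.py 0.585 -0.205 0.32 1.847
```

```text
t 1.3 shift [ 3.1751  0.9137 -0.3107] turn [ 1.000e-04 -0.000e+00 -5.914e-01] F [ 0.63 -0.45  0.03] gap 0.0855
```

servo_tool(steps=[[0.5, 0.14, -0.1, 0, 0, -0.1, -1], [1, 0.3, -0.2, 0, 0, -0.2, -1]])

```text
time_s: 1.55
tool_pos: [0.4054, -0.3392, 0.3095]
eef_rot: [0.815, 0.58, 0.0, 0.0]
ft_force: [1.0, -1.2, -0.0]
finger_gap: 0.0855
```

```bash
python3 mv.py 0.585 -0.205 0.32 1.847
```

```text
t 1.55 shift [ 1.8563  1.2584 -0.1045] turn [ 3.00e-04  2.00e-04 -3.88e-01] F [ 0.99 -1.16 -0.04] gap 0.0855
```

servo_tool(steps=[[0.5, 0.33, -0.03, 0, 0, -0.1, -1], [0.98, 0.66, -0.06, 0, 0, -0.2, -1]])

```text
time_s: 1.8
tool_pos: [0.5012, -0.2668, 0.316]
eef_rot: [0.712, 0.702, 0.0, 0.001]
ft_force: [0.7, -0.8, -0.0]
finger_gap: 0.0852
```

```bash
python3 mv.py 0.585 -0.205 0.32 1.847
```

```text
t 1.8 shift [ 0.6292  0.8295 -0.0401] turn [ 0.0006  0.0006 -0.1846] F [ 0.69 -0.81 -0.02] gap 0.0852
```

servo_tool(steps=[[0.31, 0.41, -0.02, 0, 0, -0.09, -1], [0.63, 0.83, -0.04, 0, 0, -0.184, -1], [0.63, 0.83, -0.04, 0, 0, -0.184, -1]])

```text
time_s: 2.17
tool_pos: [0.5869, -0.2026, 0.3192]
eef_rot: [0.601, 0.799, 0.0, 0.0]
ft_force: [-0.0, -1.6, 0.5]
finger_gap: 0.0858
```

Run:
```python
from h import *
s=arm.read_state(); print(s['tool_pos'],s['joint_vel'])
im,d,c=snap('wrist','w1'); np.savez('w1.npz',im=im,d=d,W=cloud(d,c))
```

```text
[ 0.58694017 -0.20255264  0.31918229] [-0.0615904  -0.03733996  0.05295436 -0.01240183 -0.00752892  0.03561173]
```

View pics/w1.png

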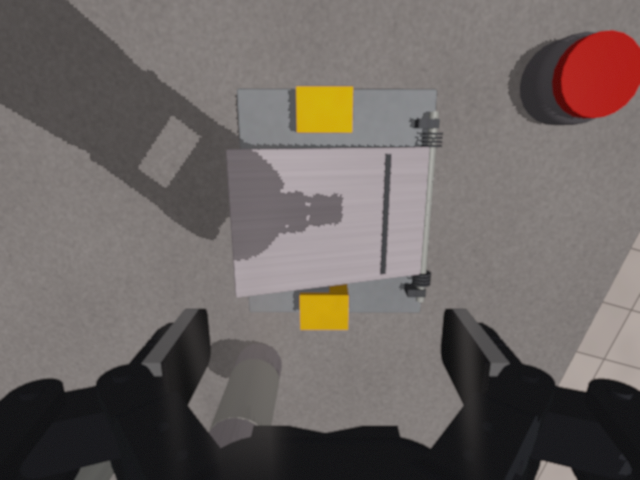

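Wrist view: hook a at (325,110), hook b at (325,312), the tilted plate between them, hinge on the right.

```bash
cat > hooks.py <<'E'
from h import *
def hooks(im,W,c,area=300):
    hsv=cv2.cvtColor(im,cv2.COLOR_RGB2HSV); Hh,S,V=[hsv[...,i].astype(int) for i in range(3)]
    mk=(Hh>19)&(Hh<30)&(S>170)&(V>60)
    K=np.array(c['mtx']);P=np.array(c['pose'])
    k,l,st,ce=cv2.connectedComponentsWithStats(mk.astype(np.uint8)); out=[]
    for i in range(1,k):
        if st[i,4]<area: continue
        m=l==i; z=np.nanmedian(W[...,2][m])
        top=m&(W[...,2]>z-.012)
        cn=cv2.findContours(top.astype(np.uint8),cv2.RETR_EXTERNAL,cv2.CHAIN_APPROX_NONE)[0]
        cn=max(cn,key=len).reshape(-1,2).astype(float)
        r=np.stack([(cn[:,0]-K[0,2])/K[0,0],-(cn[:,1]-K[1,2])/K[1,1],-np.ones(len(cn))],-1)@P[:3,:3].T
        X=P[:3,3]+r*((z-P[2,3])/r[:,2])[:,None]
        rect=cv2.minAreaRect((X[:,:2]*1000).astype(np.float32))
        out.append((z,rect,st[i].tolist(),np.nanstd(W[...,2][top])))
    return out
E
python3 - <<'E'
from h import *; from hooks import hooks
z=np.load('w1.npz');c=viewer.get_calibration('wrist')
for o in hooks(z['im'],z['W'],c): print(o)
W=z['W'];im=z['im']
# slab
reg=np.zeros(im.shape[:2],bool); 
for u,v in [(270,115),(380,110),(385,135),(270,135),(375,300),(400,305)]:
    p=W[v-4:v+5,u-4:u+5].reshape(-1,3); print((u,v),np.round(np.nanmedian(p,0),4),np.nanstd(p[:,2]))
for u,v in [(150,300),(500,200),(120,250)]:
    p=W[v-4:v+5,u-4:u+5].reshape(-1,3); print((u,v),np.round(np.nanmedian(p,0),4))
# plate plane
u,v=np.meshgrid(np.arange(245,410),np.arange(160,268)); p=W[v,u].reshape(-1,3); p=p[np.isfinite(p[:,0])]
A=np.c_[p[:,:2],np.ones(len(p))]; k=np.linalg.lstsq(A,p[:,2],rcond=None)[0]; print('plane',k,'tilt',np.arctan(np.hypot(*k[:2])),'dir of rise',np.arctan2(-k[1],-k[0]))
E
```

```text
(np.float64(0.11118097886299724), ((561.1581420898438, -120.107666015625), (45.00620651245117, 33.625370025634766), 15.856476783752441), [296, 87, 57, 45, 2510], np.float64(0.0007403563400239713))
(np.float64(0.11091893777557715), ((609.0108642578125, -290.47503662109375), (43.89264678955078, 39.06028747558594), 16.743925094604492), [300, 285, 48, 44, 1820], np.float64(0.001695679204273302))
(270, 115) [ 0.5156 -0.1351  0.0706] 0.0007333017326258125
(380, 110) [ 0.6104 -0.1034  0.0708] 0.0008249030075088926
(385, 135) [ 0.6217 -0.1228  0.0707] 0.0007877514843303696
(270, 135) [ 0.52   -0.1522  0.0707] 0.0007812619844308486
(375, 300) [ 0.6642 -0.2824  0.0706] 0.000762337293037685
(400, 305) [ 0.6909 -0.2806  0.0706] 0.0007099141600360861
(150, 300) [ 0.4158 -0.3872  0.    ]
(500, 200) [ 7.813e-01 -1.523e-01  3.000e-04]
(120, 250) [ 3.716e-01 -3.329e-01  1.000e-04]
plane [-0.32905127 -0.09240558  0.29405552] tilt 0.3293331446159321 dir of rise 0.2737728802118182
```

```bash
python3 mv.py 0.591 0.22 0.26 1.66
```

```text
t 2.23 shift [4.0636 1.2096 0.5913] turn [0.     0.0003 0.1195] F [-0.6  -0.97 -0.03] gap 0.0851
```

servo_tool(steps=[[0.5, 0.15, 0.05, 0, 0, 0.06, -1], [1, 0.3, 0.1, 0, 0, 0.12, -1]])

```text
time_s: 2.48
tool_pos: [0.5864, -0.0995, 0.309]
eef_rot: [0.678, 0.735, -0.0, 0.0]
ft_force: [1.0, -0.2, -0.3]
finger_gap: 0.0855
```

servo_tool(steps=[[0.5, 0.05, 0.05, 0, 0, 0, -1], [1, 0.1, 0.1, 0, 0, 0, -1]])

```text
time_s: 2.72
tool_pos: [0.5876, 0.0013, 0.2992]
eef_rot: [0.679, 0.734, -0.0, 0.0]
ft_force: [0.4, 0.4, -0.0]
finger_gap: 0.0856
```

```bash
python3 mv.py 0.591 0.22 0.26 1.66
```

```text
t 2.73 shift [2.1779 0.2067 0.3907] turn [ 0.0002  0.0005 -0.0065] F [ 0.4   0.44 -0.05] gap 0.0856
```

servo_tool(steps=[[0.5, 0.05, 0.1, 0, 0, 0, -1], [1, 0.1, 0.2, 0, 0, 0, -1]])

```text
time_s: 2.98
tool_pos: [0.5892, 0.1021, 0.2793]
eef_rot: [0.68, 0.734, 0.0, 0.001]
ft_force: [0.0, 0.4, 0.0]
finger_gap: 0.0853
```

servo_tool(steps=[[0.5, 0.05, 0.1, 0, 0, 0, -1], [1, 0.1, 0.2, 0, 0, 0, -1], [1, 0.1, 0.2, 0, 0, 0, -1]])

```text
time_s: 3.35
tool_pos: [0.5909, 0.2042, 0.2582]
eef_rot: [0.679, 0.734, -0.001, 0.0]
ft_force: [-0.0, -0.4, -0.3]
finger_gap: 0.0856
```

Run:
```python
from h import *
im,d,c=snap('wrist','w2'); W=cloud(d,c); np.savez('w2.npz',im=im,d=d,W=W,P=c['pose'],K=c['mtx'])
s=arm.read_state(); print(s['tool_pos'])
for m in masks_of('wrist','bar'): print(m['p'],m['box'],np.nanmedian(W[m['region']],0))
hsv=cv2.cvtColor(im,cv2.COLOR_RGB2HSV); Hh,S,V=[hsv[...,i].astype(int) for i in range(3)]
mk=((Hh>4)&(Hh<16)&(S>170)&(V>60)).astype(np.uint8)
k,l,st,ce=cv2.connectedComponentsWithStats(mk)
for i in range(1,k):
    if st[i,4]<100: continue
    P=W[l==i]; zt=np.nanpercentile(P[:,2],90); T=P[P[:,2]>zt-.003]
    print(st[i],zt,cv2.minAreaRect((T[:,:2]*1000).astype(np.float32)))
```

```text
[0.59126387 0.20255321 0.25885652]
0.86 [405.9, 139.9, 639.4, 255.5] [0.77681904 0.23254269 0.01858327]
0.81 [313.1, 79.6, 349.2, 288.5] [0.59032878 0.236805   0.01822706]
[318 173  18  50 357] 0.06386649022016352 ((590.7415771484375, 220.30868530273438), (13.953511238098145, 38.49813461303711), 4.129993915557861)
[ 518  176   98   50 2098] 0.07556121925244072 ((793.8152465820312, 234.55784606933594), (50.47999572753906, 20.16031837463379), 26.589862823486328)
[133 187  35  36 644] 0.04425188594136712 ((431.6011962890625, 198.57884216308594), (29.091487884521484, 11.553549766540527), 67.25798797607422)
```

View pics/w2.png

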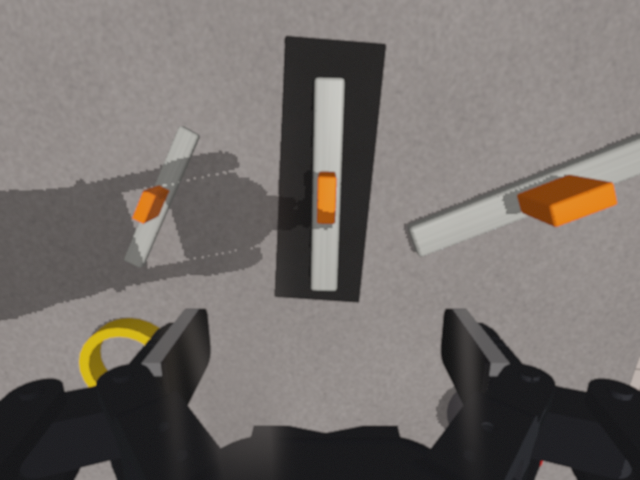

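Wrist view: middle bar on the mat from (329,80) to (324,290), grip at (327,198).

```bash
python3 - <<'E'
from h import *
z=np.load('w2.npz');W=z['W']
reg=(W[...,2]>.014)&(W[...,2]<.023)&(abs(W[...,0]-.59)<.05)&(abs(W[...,1]-.22)<.13)
P=W[reg];print(cv2.minAreaRect((P[:,:2]*1000).astype(np.float32)),np.median(P[:,2]))
c,v=np.linalg.eigh(np.cov(P[:,:2].T)); d=v[:,1]; d=d*np.sign(d[1]); print('yaw',np.arctan2(-d[0],d[1]))
r=(W[...,2]>.002)&(W[...,2]<.007)&(abs(W[...,0]-.59)<.07)&(abs(W[...,1]-.22)<.13);print('mat',np.median(W[r][:,2]))
E
python3 mv.py 0.591 0.220 0.044 1.65
```

```text
((590.9274291992188, 220.27734375), (26.02054786682129, 199.17478942871094), 2.9117703437805176) 0.017983991064975946
yaw 0.05072342643010866
mat 0.004121017392748477
t 3.45 shift [0.1864 0.006  2.1533] turn [ 0.0007  0.0008 -0.0026] F [ 0.7  -0.36 -0.07] gap 0.0852
```

```bash
python3 mv.py 0.591 0.2203 0.08 1.6218; python3 -c "from station import arm;print(arm.nose_length)"
```

```text
t 3.45 shift [0.189  0.0066 1.7933] turn [0.0007 0.0008 0.0154] F [ 0.7  -0.36 -0.07] gap 0.0852
0.017
```

servo_tool(steps=[[0.1, 0, 0.5, 0, 0, 0.015, -1], [0.19, 0.007, 1.0, 0, 0, 0.015, -1]])

```text
time_s: 3.7
tool_pos: [0.5915, 0.2187, 0.1592]
eef_rot: [0.69, 0.724, 0.001, 0.001]
ft_force: [0.6, 0.4, -0.7]
finger_gap: 0.0853
```

```bash
python3 mv.py 0.591 0.2203 0.08 1.6218
```

```text
t 3.7 shift [ 0.0171 -0.0064  0.7917] turn [ 0.002   0.0006 -0.0018] F [ 0.62  0.41 -0.72] gap 0.0853
```

servo_tool(steps=[[0.016, -0.006, 0.4, 0.002, 0, -0.001, -1], [0.016, -0.006, 0.79, 0.002, 0, -0.001, -1], [0.016, -0.006, 0.79, 0.002, 0, -0.001, -1]])

```text
time_s: 4.08
tool_pos: [0.5903, 0.2181, 0.0782]
eef_rot: [0.69, 0.724, -0.002, -0.001]
ft_force: [0.1, -0.3, -0.1]
finger_gap: 0.0856
```

```bash
python3 mv.py 0.591 0.2203 0.043 1.6218
```

```text
t 4.08 shift [0.0223 0.01   0.3522] turn [-0.0027  0.0014 -0.0023] F [ 0.13 -0.26 -0.07] gap 0.0856
```

servo_tool(steps=[[0.02, 0.01, 0.18, -0.001, 0.001, -0.002, -1], [0.022, 0.01, 0.35, -0.001, 0.001, -0.002, -1], [0.022, 0.01, 0.35, -0.001, 0.001, -0.002, -1], [0.022, 0.01, 0.35, -0.001, 0.001, -0.002, -1]])

```text
time_s: 4.58
tool_pos: [0.5913, 0.2204, 0.0438]
eef_rot: [0.689, 0.725, -0.001, -0.001]
ft_force: [0.5, -0.6, 1.2]
finger_gap: 0.0853
```

```bash
python3 mv.py 0.591 0.2203 0.043 1.6218;python3 mv.py 0.591 0.2203 0.043 1.6218
```

```text
t 4.58 shift [-0.0006 -0.0028  0.0079] turn [-0.0013  0.0002 -0.0003] F [ 0.5  -0.62  1.22] gap 0.0853
t 4.58 shift [-0.0006 -0.0028  0.0079] turn [-0.0013  0.0002 -0.0003] F [ 0.5  -0.62  1.22] gap 0.0853
```

Well aligned; grasp.

servo_tool(steps=[[0, -0.003, 0, -0.001, 0, 0, 0], [0, -0.003, 0, -0.001, 0, 0, 0.5], [0, -0.003, 0, -0.001, 0, 0, 1], [0, -0.003, 0, -0.001, 0, 0, 1], [0, -0.003, 0, -0.001, 0, 0, 1], [0, -0.003, 0, -0.001, 0, 0, 1], [0, -0.003, 0, -0.001, 0, 0, 1], [0, -0.003, 0, -0.001, 0, 0, 1]], grip_force=80)

```text
time_s: 5.58
tool_pos: [0.5911, 0.2204, 0.044]
eef_rot: [0.689, 0.725, -0.0, 0.0]
ft_force: [-0.9, 0.2, 4.3]
finger_gap: 0.0153
```

servo_tool(steps=[[0, 0, 0, 0, 0, 0, 1], [0, 0, -0.2, 0, 0, 0, 1], [0, 0, -0.6, 0, 0, 0, 1], [0, 0, -1, 0, 0, 0, 1]])

```text
time_s: 6.08
tool_pos: [0.5908, 0.2203, 0.1458]
eef_rot: [0.689, 0.725, -0.0, -0.0]
ft_force: [0.1, 0.3, -2.6]
finger_gap: 0.0149
```

```bash
python3 mv.py 0.541 -0.218 0.26 1.8446
```

```text
t 6.08 shift [-4.3532 -0.7195 -1.1395] turn [-0.0004  0.0002 -0.1422] F [ 0.08  0.26 -2.64] gap 0.0149
```

servo_tool(steps=[[-0.5, -0.08, -0.4, 0, 0, -0.07, 1], [-1, -0.17, -0.8, 0, 0, -0.14, 1]])

```text
time_s: 6.32
tool_pos: [0.5788, 0.123, 0.2246]
eef_rot: [0.603, 0.797, -0.0, 0.0]
ft_force: [0.9, -0.6, -2.8]
finger_gap: 0.0152
```

```bash
python3 mv.py 0.5368 -0.2195 0.225 1.8446
```

```text
t 6.33 shift [-3.1819e+00 -1.3349e+00 -2.2000e-03] turn [-0.0002  0.0002  0.0009] F [ 0.87 -0.63 -2.83] gap 0.0152
```

servo_tool(steps=[[-0.5, -0.2, 0, 0, 0, 0, 1], [-1, -0.4, 0, 0, 0, 0, 1]])

```text
time_s: 6.58
tool_pos: [0.567, 0.0143, 0.2263]
eef_rot: [0.603, 0.797, 0.0, 0.001]
ft_force: [0.9, 0.8, -2.8]
finger_gap: 0.0151
```

servo_tool(steps=[[-0.5, -0.22, 0, 0, 0, 0, 1], [-1, -0.44, 0, 0, 0, 0, 1]])

```text
time_s: 6.82
tool_pos: [0.5511, -0.0956, 0.2275]
eef_rot: [0.603, 0.798, 0.0, 0.001]
ft_force: [0.6, 0.1, -3.5]
finger_gap: 0.015
```

```bash
python3 mv.py 0.5368 -0.2195 0.225 1.8446
```

```text
t 6.83 shift [-1.1534 -0.4747  0.0256] turn [0.0011 0.0008 0.0011] F [ 0.62  0.12 -3.5 ] gap 0.015
```

servo_tool(steps=[[-0.5, -0.22, 0, 0, 0, 0, 1], [-1, -0.44, 0, 0, 0, 0, 1], [-1, -0.46, 0.02, 0.001, 0.001, 0.001, 1]])

```text
time_s: 7.2
tool_pos: [0.533, -0.2074, 0.2263]
eef_rot: [0.606, 0.796, 0.0, 0.0]
ft_force: [0.2, 0.7, -3.2]
finger_gap: 0.0152
```

```bash
python3 mv.py 0.5368 -0.2195 0.225 1.8446
```

```text
t 7.2 shift [-0.1262  0.0041  0.0134] turn [ 0.0002  0.0002 -0.0026] F [ 0.24  0.68 -3.18] gap 0.0152
```

servo_tool(steps=[[-0.126, 0.004, 0.01, 0, 0, -0.0026, 1], [-0.126, 0.004, 0.01, 0, 0, -0.0026, 1], [-0.126, 0.004, 0.01, 0, 0, -0.0026, 1]])

```text
time_s: 7.58
tool_pos: [0.537, -0.2188, 0.2253]
eef_rot: [0.604, 0.797, 0.0, 0.0]
ft_force: [0.8, 0.8, -3.1]
finger_gap: 0.0148
```

```bash
python3 mv.py 0.5368 -0.2195 0.15 1.8446
python3 - <<'E'
from h import *; from hooks import hooks
im,d,c=snap('wrist','w3'); W=cloud(d,c); np.savez('w3.npz',im=im,W=W)
s=arm.read_state(); print(s['tool_pos'],s['eef_rot'],s['ft_force'])
for o in hooks(im,W,c): print(o)
# bar points
for n,(W_) in [('w',W)]:
    reg=(W_[...,2]>.19)&(W_[...,2]<.21); P=W_[reg]; print(len(P), np.nanmedian(P,0))
    print(cv2.minAreaRect((P[:,:2]*1000).astype(np.float32)))
    A=np.c_[P[:,:2]-P[:,:2].mean(0),np.ones(len(P))];print(np.linalg.lstsq(A,P[:,2],rcond=None)[0])
im,d,c=snap('top','t3')
cv2.imwrite('pics/t3z.png',cv2.resize(im[160:320,300:520],(800,580)) [:, :, ::-1])
E
```

```text
t 7.58 shift [-0.0066 -0.0039  0.7535] turn [ 0.0001 -0.      0.0006] F [ 0.83  0.78 -3.11] gap 0.0148
[ 0.53696537 -0.21871396  0.22538306] [6.03570242e-01 7.97309821e-01 6.94670179e-05 8.45869198e-05] [-0.17046982  0.46099146 -2.96832098]
(np.float64(0.11127565217138885), ((561.75537109375, -119.13214874267578), (45.6075439453125, 34.6003532409668), 15.738991737365723), [373, 65, 83, 65, 5130], np.float64(0.0007590498833552063))
(np.float64(0.11049750841082216), ((617.0678100585938, -273.7750244140625), (24.6898136138916, 17.231678009033203), 15.700132369995117), [397, 335, 36, 26, 616], np.float64(0.04585344837386566))
15836 [ 0.52164743 -0.16219169  0.19959101]
((532.5236206054688, -202.27389526367188), (26.137062072753906, 163.79769897460938), 15.778792381286621)
[-0.00153848 -0.00182777  0.19961871]
```

View pics/w3.png

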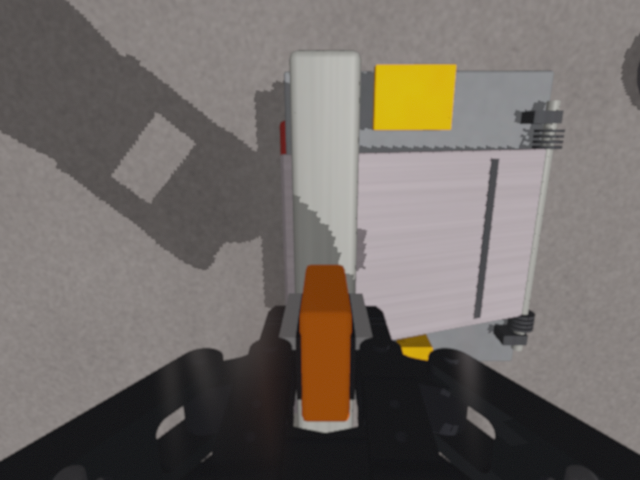

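Wrist view: bar across the plate in front of hook a (bar edge column 358, lip edge 374), parallel, clearance about 15 mm by depth. Descend gently.

servo_tool(steps=[[0, 0, 0.2, 0, 0, 0, 1], [0, 0, 0.38, 0, 0, 0, 1], [0, 0, 0.42, 0, 0, 0, 1], [0, 0, 0.46, 0, 0, 0, 1], [0, 0, 0.5, 0, 0, 0, 1], [0, 0, 0.53, 0, 0, 0, 1]])

```text
time_s: 8.43
tool_pos: [0.5371, -0.219, 0.1728]
eef_rot: [0.604, 0.797, 0.0, 0.001]
ft_force: [-1.2, -0.3, 2.6]
finger_gap: 0.0151
```

```bash
python3 mv.py 0.5368 -0.2195 0.13 1.8446
```

```text
t 8.43 shift [-0.0037 -0.0051  0.4283] turn [0.0006 0.0006 0.0006] F [-1.17 -0.28  2.56] gap 0.0151
```

Contact (force rose from −3 to +2.6 N, as expected). Continue.

servo_tool(steps=[[0, 0, 0.04, 0, 0, 0, 1], [0, 0, 0.08, 0, 0, 0, 1], [0, 0, 0.12, 0, 0, 0, 1], [0, 0, 0.16, 0, 0, 0, 1], [0, 0, 0.2, 0, 0, 0, 1], [0, 0, 0.24, 0, 0, 0, 1], [0, 0, 0.28, 0, 0, 0, 1], [0, 0, 0.32, 0, 0, 0, 1], [0, 0, 0.35, 0, 0, 0, 1]])

```text
time_s: 9.55
tool_pos: [0.5371, -0.219, 0.1375]
eef_rot: [0.604, 0.797, 0.0, 0.001]
ft_force: [-2.3, -1.9, 2.8]
finger_gap: 0.0149
```

```bash
python3 mv.py 0.5368 -0.2195 0.1275 1.8446
```

```text
t 9.55 shift [-0.0036 -0.0046  0.1003] turn [0.0005 0.0006 0.0006] F [-2.32 -1.85  2.84] gap 0.0149
```

servo_tool(steps=[[0, 0, 0.02, 0, 0, 0, 1], [0, 0, 0.04, 0, 0, 0, 1], [0, 0, 0.06, 0, 0, 0, 1], [0, 0, 0.08, 0, 0, 0, 1], [0, 0, 0.09, 0, 0, 0, 1], [0, 0, 0.1, 0, 0, 0, 1], [0, 0, 0.1, 0, 0, 0, 1], [0, 0, 0.1, 0, 0, 0, 1]])

```text
time_s: 10.55
tool_pos: [0.5371, -0.219, 0.1275]
eef_rot: [0.604, 0.797, 0.0, 0.001]
ft_force: [-2.7, -1.1, 2.3]
finger_gap: 0.015
```

```bash
python3 mv.py 0.5368 -0.2195 0.1275 1.8446
python3 - <<'E'
from h import *; from hooks import hooks
im,d,c=snap('wrist','w4'); W=cloud(d,c); np.savez('w4.npz',im=im,W=W)
s=arm.read_state(); print(s['tool_pos'],s['ft_force'])
for o in hooks(im,W,c): print(o)
E
```

```text
t 10.55 shift [-0.0042 -0.0044 -0.0001] turn [0.0004 0.0005 0.0006] F [-2.74 -1.12  2.3 ] gap 0.015
[ 0.53712615 -0.21898027  0.12750123] [-2.33067681 -0.84684621  2.13596707]
(np.float64(0.11128821701592573), ((561.4398193359375, -119.283203125), (46.30388641357422, 35.000091552734375), 15.731534957885742), [404, 15, 148, 114, 15696], np.float64(0.0007982848899167517))
```

View pics/w4.png

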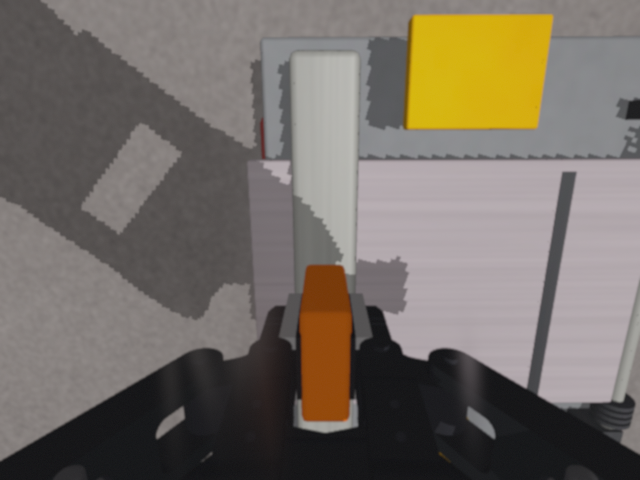

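Bar now lies on the plate, near level, still left of hook a (column 358 vs 405). Checking heights from this depth.

Run:
```python
import numpy as np
W=np.load('w4.npz')['W']
def pl(u0,u1,v0,v1,n):
    p=W[v0:v1,u0:u1].reshape(-1,3); p=p[np.isfinite(p[:,0])]
    s=p[:,:2]@[.9627,.2704]-.5195; l=p[:,:2]@[-.2704,.9627]+.3565
    k=np.linalg.lstsq(np.c_[s,l,np.ones(len(s))],p[:,2],rcond=None)[0]
    r=p[:,2]-np.c_[s,l,np.ones(len(s))]@k
    print(n,'slope x,y',np.round(k[:2],4),'z@x=-62,y=0',round(k@[-.062,0,1],4),'mean z',p[:,2].mean().round(4),'rms',r.std().round(4),'s',s.min().round(4),s.max().round(4),'l',l.max().round(4))
pl(370,540,170,250,'plate'); pl(298,352,60,190,'bar'); pl(412,540,25,120,'lip'); pl(560,620,60,150,'slab')
```

```text
plate slope x,y [-0.0066  0.0017] z@x=-62,y=0 0.0877 mean z 0.0874 rms 0.0006 s -0.0428 0.0343 l 0.0558
bar slope x,y [-0.004   0.0013] z@x=-62,y=0 0.1017 mean z 0.1018 rms 0.0007 s -0.072 -0.0514 l 0.0956
lip slope x,y [-0.0037  0.0023] z@x=-62,y=0 0.1113 mean z 0.1113 rms 0.001 s -0.0335 0.0342 l 0.1048
slab slope x,y [-0.0034 -0.0004] z@x=-62,y=0 0.0713 mean z 0.0708 rms 0.0007 s 0.0386 0.0724 l 0.1007
```

servo_tool(steps=[[0, 0, 0.004, 0, 0, 0, 1], [0, 0.04, 0.004, 0, 0, 0, 1], [0, 0.08, 0.004, 0, 0, 0, 1], [0, 0.12, 0.004, 0, 0, 0, 1], [0, 0.16, 0.004, 0, 0, 0, 1], [0, 0.19, 0.004, 0, 0, 0, 1]])

```text
time_s: 11.35
tool_pos: [0.5557, -0.2137, 0.1271]
eef_rot: [0.604, 0.797, 0.0, 0.001]
ft_force: [-3.0, -1.0, 2.7]
finger_gap: 0.0154
```

Run:
```python
from h import *
s=arm.read_state();p=s['tool_pos'];print(s['time_s'],p,'xf',p[:2]@[.9627,.2704]-.5195,'yf',p[:2]@[-.2704,.9627]+.3565,s['ft_force'],s['wrist_torque'])
```

```text
11.35 [ 0.55569053 -0.21372452  0.12710693] xf -0.04232783764239062 yf 0.0004886881429543299 [-3.03642033 -1.03662647  2.66430843] [-0.1584264   0.66109593 -0.03843636]
```

servo_tool(steps=[[0, 0.04, 0, 0, 0, 0, 1], [0, 0.08, 0, 0, 0, 0, 1], [0, 0.12, 0, 0, 0, 0, 1], [0, 0.16, 0, 0, 0, 0, 1], [0, 0.19, 0, 0, 0, 0, 1], [0, 0.21, 0, 0, 0, 0, 1]])

```text
time_s: 12.1
tool_pos: [0.5761, -0.208, 0.1272]
eef_rot: [0.604, 0.797, 0.0, 0.001]
ft_force: [-3.7, -0.4, 3.4]
finger_gap: 0.0153
```

```bash
cat > st.py <<'E'
from h import *
s=arm.read_state();p=s['tool_pos'];print(s['time_s'],p,'xf',p[:2]@[.9627,.2704]-.5195,'yf',p[:2]@[-.2704,.9627]+.3565,s['ft_force'],s['wrist_torque'])
E
python3 st.py
```

```text
12.1 [ 0.57606255 -0.20799154  0.12716466] xf -0.021165495188652073 yf 0.0004992299351207485 [-3.67771883 -0.38068487  3.37503004] [-0.17926526  0.76272699  0.09981772]
```

servo_tool(steps=[[0, 0.006, 0, 0, 0, 0, 1], [0, 0.012, 0, 0, 0, 0, 1]])

```text
time_s: 12.35
tool_pos: [0.5772, -0.2077, 0.1272]
eef_rot: [0.604, 0.797, 0.0, 0.001]
ft_force: [-3.4, -0.8, 4.8]
finger_gap: 0.0153
```

```bash
python3 st.py
```

```text
12.35 [ 0.57719294 -0.20767084  0.12716546] xf -0.01999055182331516 yf 0.0005023111375213052 [-3.43609353 -0.842727    4.77963728] [-0.06528494  0.7406198   0.00508839]
```

servo_tool(steps=[[0, 0.006, 0, 0, 0, 0, 1], [0, 0.012, 0, 0, 0, 0, 1]])

```text
time_s: 12.6
tool_pos: [0.5784, -0.2074, 0.1272]
eef_rot: [0.604, 0.797, 0.0, 0.001]
ft_force: [-3.9, -0.5, 3.8]
finger_gap: 0.015
```

```bash
python3 st.py
```

```text
12.6 [ 0.57835616 -0.20739887  0.1271991 ] xf -0.01879718236411898 yf 0.00044960660405574115 [-3.90649472 -0.49415579  3.80536372] [-0.13227119  0.74805879 -0.02636969]
```

servo_tool(steps=[[0, 0.005, 0, 0, 0, 0, 1], [0, 0.01, 0, 0, 0, 0, 1]])

```text
time_s: 12.85
tool_pos: [0.5791, -0.2072, 0.1272]
eef_rot: [0.603, 0.797, -0.0, 0.0]
ft_force: [-7.7, -2.1, 5.5]
finger_gap: 0.015
```

```bash
python3 st.py
```

```text
12.85 [ 0.57910676 -0.20718654  0.127176  ] xf -0.01801716492481198 yf 0.0004510486674804137 [-7.6654265  -2.08164229  5.48888493] [-0.38060083  1.52781312  0.20935009]
```

Wall contact felt at x ≈ −18 mm (push-back doubled); the bar is home. Take a quick look before opening.

Run:
```python
from h import *
im,d,c=snap('wrist','w5'); W=cloud(d,c); np.savez('w5.npz',W=W)
im2,d2,c2=snap('scene'); cv2.imwrite('pics/s5.png',cv2.resize(im2[120:280,150:360],(800,610))[:600,:,::-1])
```

```text
(no output)
```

View pics/w5.png

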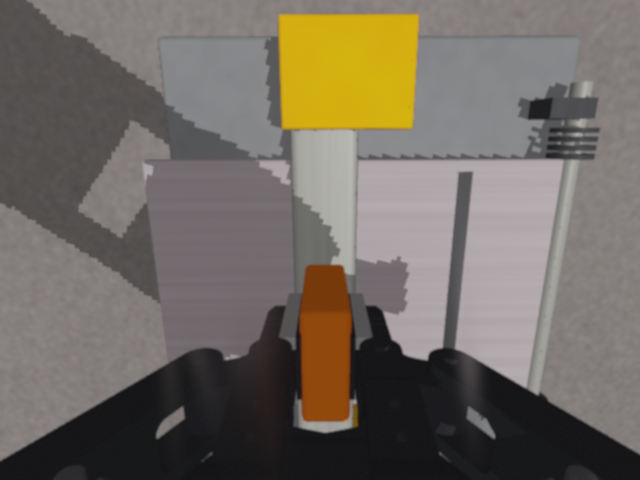

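View pics/s5.png

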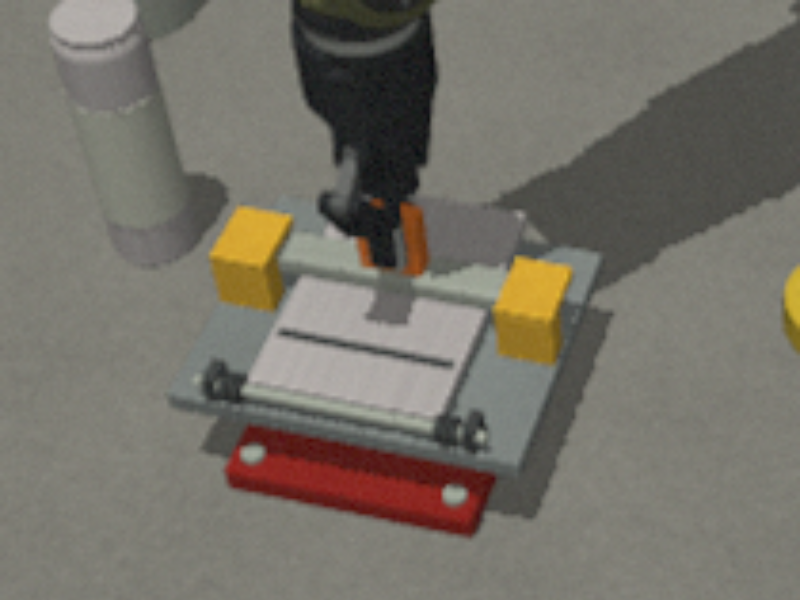

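The bar runs under both hooks (wrist: bar columns 292–357 pass under the lip at 280–418; scene: hooks at (250,255) and (535,305), bar between them). Ease off the wall, lift slightly towards the lips, then open.

servo_tool(steps=[[0, -0.003, -0.004, 0, 0, 0, 1], [0, -0.003, -0.008, 0, 0, 0, 1], [0, -0.003, -0.01, 0, 0, 0, 1]])

```text
time_s: 13.32
tool_pos: [0.579, -0.2072, 0.1282]
eef_rot: [0.603, 0.797, -0.0, 0.001]
ft_force: [0.4, 0.6, 2.2]
finger_gap: 0.0148
```

servo_tool(steps=[[0, 0, 0, 0, 0, 0, 0.6], [0, 0, 0, 0, 0, 0, 0.3], [0, 0, 0, 0, 0, 0, 0], [0, 0, 0, 0, 0, 0, -0.5], [0, 0, 0, 0, 0, 0, -1], [0, 0, 0, 0, 0, 0, -1], [0, 0, 0, 0, 0, 0, -1], [0, 0, 0, 0, 0, 0, -1]])

```text
time_s: 14.32
tool_pos: [0.579, -0.2072, 0.1283]
eef_rot: [0.603, 0.797, -0.0, 0.001]
ft_force: [-0.1, 0.3, 0.0]
finger_gap: 0.085
```

```bash
python3 st.py
```

```text
14.325 [ 0.57900772 -0.20721333  0.12825071] xf -0.018119752282883206 yf 0.0004520386818820388 [-0.12695734  0.29873968  0.01688985] [ 0.00776982  0.00888023 -0.04164368]
```

Released cleanly. Raise straight up.

servo_tool(steps=[[0, 0, -0.2, 0, 0, 0, -1], [0, 0, -0.5, 0, 0, 0, -1], [0, 0, -1, 0, 0, 0, -1]])

```text
time_s: 14.7
tool_pos: [0.5784, -0.2069, 0.2279]
eef_rot: [0.603, 0.797, -0.0, -0.001]
ft_force: [1.0, -0.9, -0.3]
finger_gap: 0.0852
```

servo_tool(steps=[[0, 0, -0.5, 0, 0, 0, -1], [0, 0, -0.9, 0, 0, 0, -1], [0, 0, -0.9, 0, 0, 0, -1], [0, 0, -0.9, 0, 0, 0, -1]])

```text
time_s: 15.2
tool_pos: [0.5784, -0.2069, 0.3169]
eef_rot: [0.603, 0.797, -0.001, -0.002]
ft_force: [1.0, 0.0, -0.4]
finger_gap: 0.0852
```

Run:
```python
from h import *; from hooks import hooks
im,d,c=snap('wrist','w6'); W=cloud(d,c); np.savez('w6.npz',W=W,im=im)
for o in hooks(im,W,c): print(o)
s=W[...,0]*.9627+W[...,1]*.2704-.5195; l=-W[...,0]*.2704+W[...,1]*.9627+.3565; z=W[...,2]
def fit(r,n):
    A=np.c_[s[r],l[r],np.ones(r.sum())];k=np.linalg.lstsq(A,z[r],rcond=None)[0];print(n,r.sum(),'slopes',k[:2].round(4),'z mean',z[r].mean().round(4),'s',np.percentile(s[r],[1,50,99]).round(4))
fit((z>.098)&(z<.107)&(abs(l)<.07)&(abs(l)>.025)&(s<0.0)&(s>-.04),'bar')
fit((z>.08)&(z<.096)&(abs(l)<.055)&(s>.0)&(s<.045),'plate rear')
fit((z>.08)&(z<.096)&(abs(l)<.055)&(s>-.09)&(s<-.04),'plate front')
fit((z>.08)&(z<.096)&(abs(l)<.055)&(s>-.09)&(s<.045),'plate')
r=(z>.135)&(abs(l)<.04)&(abs(s+.02)<.03);print('grip',r.sum(),s[r].mean(),l[r].mean(),(l[r].min()+l[r].max())/2,z[r].mean())
snap('top','t6'); im=cv2.imread('pics/t6.png'); cv2.imwrite('pics/t6z.png',cv2.resize(im[110:350,120:520],(800,480)))
```

```text
(np.float64(0.11116008003505581), ((562.072021484375, -118.80239868164062), (44.91421127319336, 34.83948516845703), 15.739521980285645), [308, 84, 57, 47, 2557], np.float64(0.0007731680834614089))
(np.float64(0.1108695302277983), ((610.5445556640625, -288.423095703125), (44.53472900390625, 39.45085525512695), 15.820422172546387), [311, 280, 49, 49, 1922], np.float64(0.0017159091364133585))
bar 2728 slopes [-0.0071  0.0012] z mean 0.1028 s [-0.0303 -0.0181 -0.0053]
plate rear 5703 slopes [-0.0148  0.0004] z mean 0.0881 s [0.0005 0.0224 0.0445]
plate front 6443 slopes [-0.0206  0.0007] z mean 0.0899 s [-0.0895 -0.0651 -0.0406]
plate 13843 slopes [-0.0205  0.0008] z mean 0.0891 s [-0.0889 -0.0363  0.0438]
grip 19127 -0.020426139886385055 0.014482665978382612 0.0016139700396586854 0.3713978571041954
```

View pics/w6.png

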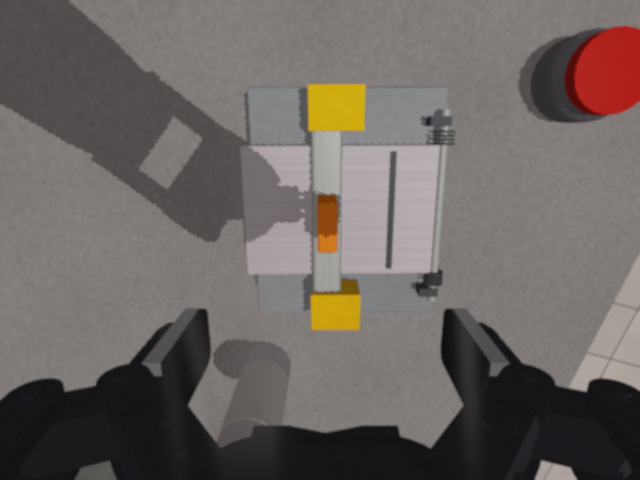

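View pics/t6z.png

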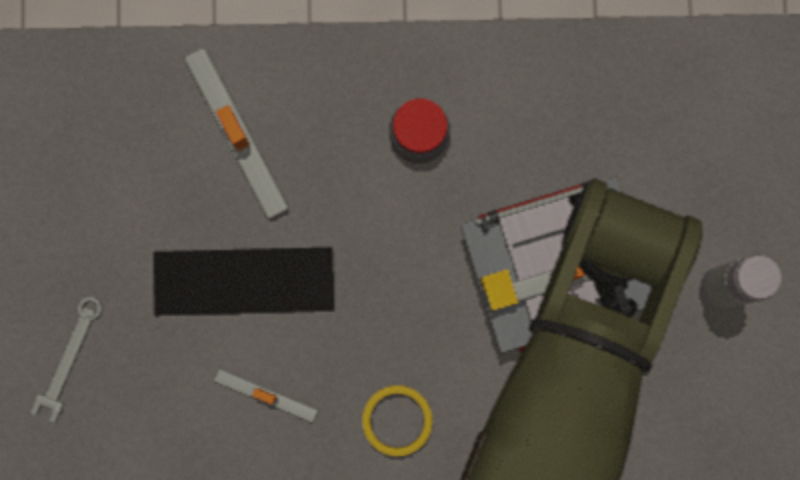

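Bar under both hooks (columns 313–341), plate slope 0.02 rad, bystanders unmoved, gripper clear. Handing in.

```bash
python3 -c "
from station import job_done; print(job_done())"
```

```text
the job is handed in; nothing more can be done
None
```

The bar is home under both hooks and holds the plate level on its own. I handed the job in at about 15 s; no verdict was reported.

**What I did:**
- I took the middle-sized bar (measured 26 × 199 mm) from the mat by its orange grip.
- I pressed the plate down about 15 mm in front of the lips. The plate's slope there was under 0.01 rad, with about 5 N of push-back.
- I slid the bar back until I felt the uprights, eased off, opened the gripper and raised it clear.

**Last checks after release:**

| Check | Measured | Limit |
|---|---|---|
| Bar centre along fixture x | about −18 mm | −8 to −29 mm |
| Bar centre along fixture y | within about 1 mm of the middle (from the tool position before opening) | ±20 mm |
| Bar slope | under 0.01 rad | 0.12 rad |
| Plate tilt | about 0.02 rad | 0.05 rad |
| Wrist force | near zero | no contact |

- **Fixture height:** the head stands about 8.6 mm above its lowest setting.
- **Bystanders:** the can, tub, tape and spanner look unmoved in the last top picture. I judged that by eye and did not measure it.
- **Failed check:** my automatic check of the grip's position after release picked up the gripper instead of the grip, so I discarded it.
- **Disagreement:** two ways of finding the fixture's x position differed by 1 to 2 mm. That is within tolerance, and contact with the uprights settled it.

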